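Load a bottle cassette up the ramp of a leak tester

TASK

Slide the blue cassette of amber bottles into the mouth of the tester's loading ramp and push it up between the rails until it meets the orange stop, without lifting it. Press it home with a steady push of about 12 N, never more than 20 N on the stop (the bottles are glass), then let go and leave it resting squarely against the stop. Leave everything else on the bench where it is.

Things in the scene. Friction and masses are not known exactly. Their poses are not given: they have to be found in the camera images.
- cassette: The cassette: a blue plastic block 120 (its x) x 64 (its y) x 28 mm (z) with eight amber bottles with white caps fixed upright in it in two rows, tops 64 mm above the underside. Mass 0.2 to 0.45 kg. Origin: centre of its underside. Starts flat on the bench in front of the ramp's mouth, a little askew and off the lane's centre line; its two ends are alike.
- ramp: Leak tester with loading ramp, fixed. Origin: on the bench, middle of the foot line where the ramp begins; x points level along the lane to the stop, z up. Lane 72 mm wide between two rails; the mouth's flare plates (16 mm high) narrow from 115 mm at x = -24 to 74 mm at x = 22 mm. Behind the stop, x = 222 to 308 mm, a white housing 130 mm wide, 108 mm high (122 at the green lamp).
- deck: Inclined deck of the ramp, fixed to ramp, same origin. x runs up the slope, tipped up 0.14 rad from level; z is normal to the deck, z = 0 its sliding surface; y goes across, 0 in the middle of the lane. Starts at bench level, no step. Rails, 14 mm high and 5 mm thick, run from x = 20 to 215 mm. It takes 1 to 4 N to slide the cassette up. Friction holds it there when let go.
- stop: Top stop, fixed to the deck: orange pad 60 mm wide, on a dark plate 84 mm wide. Origin: middle of the pad's face at deck level, deck x = 203 mm; axes as the deck's. Pad 4 to 24 mm, plate up to 32 mm above the deck. It is rigid: a fraction of a millimetre changes the force by many newtons. The cassette, when home, has its origin 60 mm before this point.
- bottle_a: Bystander: loose upright amber bottle with white cap, 28 mm diameter, 66 mm high, beside the ramp on the +y side. Origin: centre of underside.
- bottle_b: Bystander: loose upright amber bottle like the other, on the -y side of the ramp. Origin: centre of underside.
- gauge: Bystander: small black gadget, 55 x 40 x 18 mm with a short stub, beside the ramp. Origin: centre of underside.
- cap_pad: Bystander: white foam pad 130 x 130 mm with rows of white caps, 50 mm high. Origin: centre of underside.
- tape: Bystander: cardboard ring 90 mm in diameter, 48 mm high. Origin: centre of underside.
- screwdriver: Bystander: screwdriver lying on the bench. Origin: centre of underside.
- tub: Bystander: grey open tub 80 mm in diameter, 55 mm high. Origin: centre of underside.
There are look-alikes about, which are no part of the job. Of the things that look like the cassette, take the one that is farthest from the robot's base at the start.

How it is judged (in metres and radians):
On the way, in this order (a step that is already met when the one before it is completed fails the run):
1. the cassette is in the lane, its middle past the foot of the ramp, between the rails (x of cassette in the frame of deck between 0.03 and 0.13 m and y of cassette in the frame of deck between -0.008 and 0.008 m and z of cassette in the frame of deck below 0.012 m), for 0.1 s.
2. the cassette is pressed against the stop with more than 5 N for 0.2 s (contact force between cassette and stop above 5 N), for 0.2 s.
At the end, for the whole second after the job is handed in: The cassette rests, released and still, flat on the deck between the rails with its end within 3 mm of the stop's pad and square to it within 0.08 rad (x of cassette in the frame of stop between -0.063 and -0.055 m and y of cassette in the frame of stop between -0.008 and 0.008 m and z of cassette in the frame of stop below 0.006 m and angle between the x axis of cassette and the x axis of deck, either way round below 0.08 rad and angle between the z axis of cassette and the z axis of deck, either way round below 0.06 rad and linear speed of cassette below 0.01 m/s); the robot touches nothing.
It fails at once if the cassette presses on the stop with more than 20 N (contact force between cassette and stop above 20 N).
It fails at once if the cassette is lifted more than 15 mm clear of bench and deck (height (world z) of cassette above 0.015 m and z of cassette in the frame of deck above 0.015 m).
It fails at once if a bystander is moved by more than 30 mm (distance of any of bottle_a, bottle_b, gauge, cap_pad, tape, screwdriver, tub from where it was at the start of the episode above 0.03 m).
It fails at once if a standing bottle is tipped over (angle between any of bottle_a, bottle_b's own z axis and vertical above 0.5 rad).
It also fails if it takes over 64 s, if anything falls off the work surface, if the arm or the gripper's body presses on something with over 40 N, if the wrist force passes 120 N, or if a joint passes its speed limit or range.

ROBOT

A 6-joint arm with a two-finger parallel gripper is mounted at the origin on the work surface. World frame = base frame: x ahead of the robot, y to its left, z up, the work surface at z = 0. Lengths are in m, angles in degrees, forces in N, time in s.
With the tool pointing down it reaches from about 0.3 to 0.75 m from the base axis. Payload 8.5 kg.
Tool frame: the origin (TCP) lies midway between the tips of the shut fingers; the grasp point (between the pads) lies 19 mm behind it (env.grip_depth is the distance from the TCP to the grasp point, in m); x points along the fingers, y is the direction in which the jaws open and shut, and the axes are right-handed (so a half turn about x gives the same grasp; the last joint's range is limited). The gripper opens to 85 mm and grips with 20 to 120 N. Pads are 22 mm wide; open, the fingers measure 114 mm over their backs; the gripper's body (76 mm by 85 mm) begins 54 mm behind the grasp point. The pads swing forward as they close: fully open they stand 13 mm farther back than shut.
Start: joints at [-77.825, 21.807, 74.336, -0, 83.858, -12.336], TCP at [0.228, -0.5, 0.195] pointing down, gripper open.
Joint ranges: [-178.18, 178.18], [-50.72, 133.34], [12.68, 142.11], [-81.47, 261.47], [9.98, 163.14], [-165.26, 165.26]. Speed limits (degrees/s): [136.94, 136.94, 180, 180, 180, 180].

INTERFACE

Orientations are given as a 3x3 rotation matrix whose columns are the frame's x, y, z axes.
In Python, from rig import env gives the robot as it stands.
- The arm moves only by the tool play_rows, never from a script. Its arguments are lists of equal length, an entry for each row: "travel": the shift along the world's x, y, z in cm, a list of three; "rotation": the turn, a rotation vector about the world's x, y, z in rad, a list of three; "claw": the finger opening in cm, from 0 to 8.54. A call has 1 to 12 rows; each row shifts and turns the pose as measured when the row begins; what a row does not reach is not made up. A row lasts 1/12 s, in which the tool goes at most 41.7 mm and 7.16 degrees, less where a joint would pass 70% of its speed; a pose out of reach is approached as far as the arm can. A call is refused whole if a number of a shift passes 4.17 or a number of a turn 0.125, either way. A call with a gripper value outside its range is refused whole. The fingers move at their own pace and stop on an object; "squeeze" is the grip in N (left out, the last holds). Time passes only in rows, so rows that do not move let the fingers close. It gives the time, the measured TCP pose, the force and the opening at its end, in the units of the state.
- env.observe(): the state, without advancing time (a new reading comes with each control period).
- env.get_image(name): name is "side" or "top"; returns the picture (384x512x3 uint8, red, green, blue); there is no depth.
- env.camera_info(name): a dict with "vertical_fov" (degrees; the focal length in pixels is half the picture's height over the tangent of half this angle, whatever the lens; pixels are square), "cx", "cy" (the principal point, pixels), "eye" and "rotation" of the camera in the world. Camera axes: x right, y down, z forward; pixel columns grow to the right and rows downward; lengths in m; the calibration is good to about 2 mm. A picture is of the moment at which its call begins. camera_info takes no time and is no camera call.
- env.close_job(): hands the job in, once; it reports no verdict.
The state is a dict: "time_s": time; "q": joint angles; "qvel": joint speeds; "joint_efforts": joint torques, N m; "position": TCP position; "tool_rot": TCP orientation; "ft_force": force on the tool from outside, world axes, zero at the start; "wrist_torque": the same for the moment, N m; "grip_width": finger opening in m.
Only numpy, scipy, OpenCV 4.12 (cv2) and the standard library are available. Lean on these libraries where they do the work, as an engineer would, in place of code of your own. Each camera call takes 0.05 s, during which the arm holds its last target.

## Working session

There is one attempt and no reset: what is moved stays moved. The work goes in short steps, Python scripts to look and compute and a tool call to move; the robot and the scene stay as the last step left them, time stands still between calls to the robot, and variables do not carry over. Pictures are saved under pics/ and viewed, and the job is handed in when it is done.

Besides the shell and the picture viewer there is one more tool, called after "Emit:" as a command line: name --argument value ..., lists and objects as JSON in quotes. play_rows: Moves the arm, as the interface text tells. Its arguments: {"type":"object","properties":{"travel":{"type":"array","items":{"type":"array","items":{"type":"number"}}},"rotation":{"type":"array","items":{"type":"array","items":{"type":"number"}}},"claw":{"type":"array","items":{"type":"number"}},"squeeze":{"type":"number"}},"required":["travel","rotation","claw"]}

```bash
ls; mkdir -p pics; python3 - <<'E'
from rig import env
import cv2
for n in("side","top"):
    cv2.imwrite(f"pics/{n}0.png",env.get_image(n)[:,:,::-1]); print(env.camera_info(n))
print(env.observe(),env.grip_depth)
E
```

```text
pics
{'vertical_fov': 53.67478240166903, 'cx': 260.0910502523149, 'cy': 191.30958251303898, 'eye': array([-0.18727269,  0.69588748,  0.73468149]), 'rotation': array([[-0.72458185, -0.38155787,  0.5739292 ],
       [-0.6891387 ,  0.41115966, -0.59668717],
       [-0.00830585, -0.82786552, -0.56086512]])}
{'vertical_fov': 42.950991794296, 'cx': 255.80742636683027, 'cy': 186.69487953424152, 'eye': array([ 0.31392359, -0.0068462 ,  1.63942963]), 'rotation': array([[-2.19905619e-02, -9.92780546e-01,  1.17911844e-01],
       [-9.99758067e-01,  2.17814141e-02, -3.06226588e-03],
       [ 4.71871280e-04, -1.17950658e-01, -9.93019345e-01]])}
{'time_s': 0.1, 'q': array([-7.78248553e+01,  2.18371353e+01,  7.43824406e+01, -1.93469944e-04,
        8.38608390e+01, -1.23359925e+01]), 'qvel': array([-0.12104022, -0.09912357, -0.172508  , -0.00046177, -0.00646788,
        0.02469215]), 'joint_efforts': array([ 4.29100313e-03, -4.49220943e+01, -2.31656581e+01, -1.71097699e-04,
        3.68597248e-03,  1.30831307e-05]), 'position': array([ 0.22809901, -0.50009053,  0.19426158]), 'tool_rot': array([[-2.99282158e-04,  4.14870239e-01, -9.09880539e-01],
       [ 1.37122889e-03, -9.09879554e-01, -4.14870241e-01],
       [-9.99999015e-01, -1.37181774e-03, -2.96571341e-04]]), 'ft_force': array([-0.03355163,  0.05660647, -0.60482047]), 'wrist_torque': array([-0.05325678, -0.02309212,  0.01431164]), 'grip_width': 0.0852268483945945} 0.0187
```

View pics/side0.png

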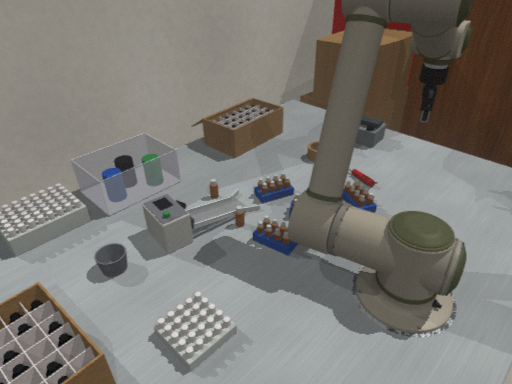

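View pics/top0.png

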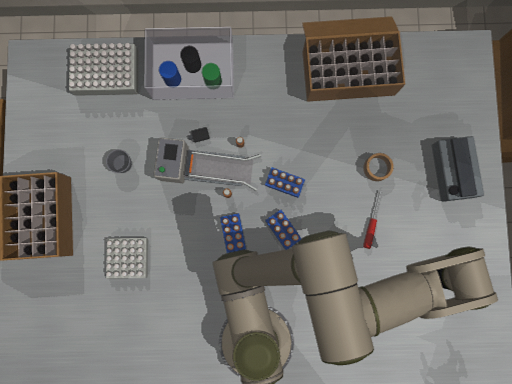

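Top view: there are three blue cassette look-alikes, at (285,181), (233,233) and (282,228). The base is near (256,340), so (285,181) is the farthest, and it also lies in front of the ramp mouth at (258,172). I'll check it in an enlarged crop.

```bash
cat > h.py <<'E'
import numpy as np
from rig import env
def ray(n,u,v,z):
    c=env.camera_info(n);f=192/np.tan(np.radians(c['vertical_fov'])/2)
    d=c['rotation']@np.array([(u-c['cx'])/f,(v-c['cy'])/f,1.]);e=c['eye']
    return e+d*(z-e[2])/d[2]
def proj(n,P):
    c=env.camera_info(n);f=192/np.tan(np.radians(c['vertical_fov'])/2)
    p=(np.atleast_2d(P)-c['eye'])@c['rotation'];return np.c_[p[:,0]/p[:,2]*f+c['cx'],p[:,1]/p[:,2]*f+c['cy']]
E
python3 - <<'E'
import cv2
a=cv2.imread("pics/top0.png")[120:250,145:315]
c=cv2.resize(a,None,fx=4.6,fy=4.6,interpolation=cv2.INTER_CUBIC);
for i in range(0,170,10): cv2.putText(c,str(145+i),(int(i*4.6),10),0,.3,(0,255,255))
for i in range(0,130,10): cv2.putText(c,str(120+i),(0,int(i*4.6)+4),0,.3,(0,255,255))
cv2.imwrite("pics/c0.png",c)
a=cv2.imread("pics/side0.png")[165:265,140:320]
cv2.imwrite("pics/c1.png",cv2.resize(a,None,fx=4.4,fy=4.4,interpolation=cv2.INTER_CUBIC))
E
```

```text
(no output)
```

View pics/c0.png

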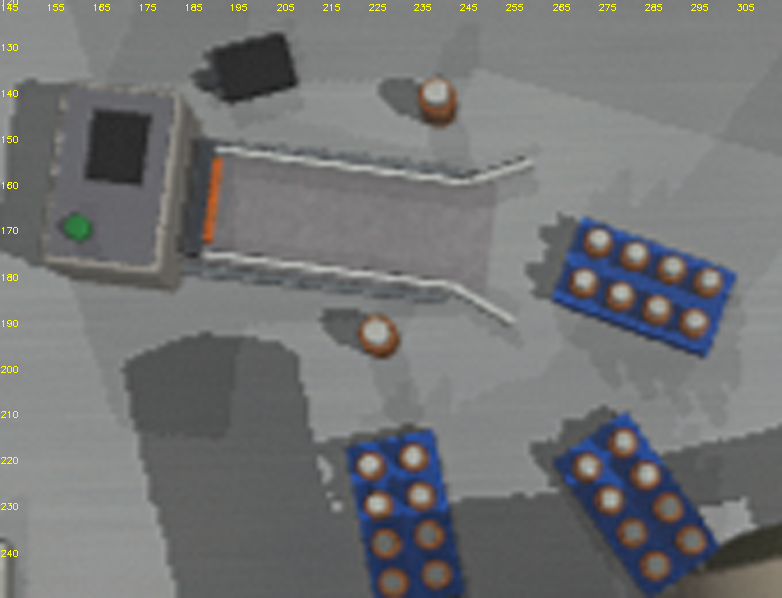

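View pics/c1.png

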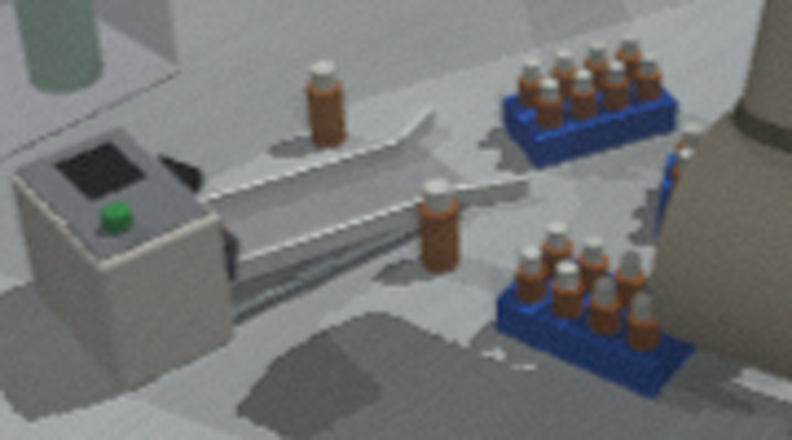

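```bash
cat > fit.py <<'E'
from h import *
from scipy.optimize import least_squares
def px(x,y,s=4.6,u0=145,v0=120): return np.array([(x+.5)/s-.5+u0,(y+.5)/s-.5+v0])
def T(p):
    c,s=np.cos(p[2]),np.sin(p[2]);return np.array([[c,-s],[s,c]])
# ramp: ramp-frame points; deck->ramp
t=.14
def dk(x,y,z): return [x*np.cos(t)-z*np.sin(t),y,x*np.sin(t)+z*np.cos(t)]
R=[([-24,58.5,16],(533,161)),([-24,-58.5,16],(514,322)),(dk(21,38.5,15),(465,182)),(dk(21,-38.5,15),(452,286)),
 (dk(203,30,24),(223,157)),(dk(203,-30,24),(212,243)),([222,65,108],(180,90)),([222,-65,108],(158,274))]
# +y side: lane x points image-left(world +y), so +y is world -x (image down)?
def fit(pts,p0,flip=1):
    P=np.array([a for a,_ in pts])/1e3; P[:,1]*=flip; U=np.array([px(*b) for _,b in pts])
    def W(p): return np.c_[P[:,:2]@T(p).T+p[:2],P[:,2]]
    r=least_squares(lambda p:(proj("top",W(p))-U).ravel(),p0);print(r.x,np.degrees(r.x[2]));print(r.fun.reshape(-1,2).round(1).tolist());return r.x
print(ray("top",*px(492,240),0))
R2=[([a[0],-a[1],a[2]],b) for a,b in R]   # image-up = world +x = ramp -y
ramp=fit(R2,[.5,0,1.6])
C=[([-60,-32,28],(583,217)),([60,-32,28],(737,274)),([60,32,28],(707,357)),([-60,32,28],(553,297))]
C=[([-a[0],a[1],a[2]],b) for a,b in C] # x towards ramp
cas=fit(C,[.5,-.1,1.6])
d=T(ramp).T@(cas[:2]-ramp[:2]);print("cas in ramp",d,np.degrees(cas[2]-ramp[2]))
for n,b in(("a",(435,92)),("b",(376,330))):
    w=ray("top",*px(*b),.066);print(n,w,T(ramp).T@(w[:2]-ramp[:2]))
E
python3 fit.py
```

```text
[0.55988013 0.00137656 0.        ]
[0.55944565 0.00336235 1.43661168] 82.31178624164393
[[-0.5, 0.4], [-0.3, -0.4], [1.0, 0.1], [1.2, 0.0], [-0.7, 0.3], [-0.6, -0.6], [0.2, 0.1], [-0.3, 0.1]]
[ 0.51953158 -0.10869833  1.18451354] 67.86762640539808
[[-0.0, -0.2], [0.2, 0.1], [0.1, -0.1], [-0.3, 0.2]]
cas in ramp [-0.11639314  0.02456353] -14.44415983624585
a [0.6576455  0.03949296 0.066     ] [ 0.04894323 -0.09248346]
b [0.48765775 0.08414814 0.066     ] [0.07045563 0.0819503 ]
```

The crop confirms that the target is the cassette at (285,181), with eight bottles. In the ramp frame it sits at (-116, +25) mm, turned -14.4°. Plan: grip its sides at block height and align it on the bench by sliding. Then release, go behind it, and push it up the lane with two fingertips.

Emit:
play_rows --travel '[[2.4,3.2,0],[2.4,3.2,0],[2.4,3.2,0],[2.4,3.2,0],[2.4,3.2,0],[2.4,3.2,0],[2.4,3.2,0],[2.4,3.2,0],[2.4,3.2,0],[2.4,3.2,0],[2.4,3.2,0],[2.4,3.2,0]]' --rotation '[[0,0,0.063],[0,0,0.063],[0,0,0.063],[0,0,0.063],[0,0,0.063],[0,0,0.063],[0,0,0.063],[0,0,0.063],[0,0,0.063],[0,0,0.063],[0,0,0.063],[0,0,0.063]]' --claw '[8.54,8.54,8.54,8.54,8.54,8.54,8.54,8.54,8.54,8.54,8.54,8.54]'

```text
time_s: 1.1
position: [0.5183, -0.1026, 0.19]
tool_rot: [[-0.008, 0.934, -0.357], [0.003, -0.357, -0.934], [-1.0, -0.008, -0.0]]
ft_force: [-0.3, -0.7, 0.1]
grip_width: 0.0857
```

```bash
cat > go.py <<'E'
# usage: go.py x y z yaw_y_deg [pitch_axis tilt]  -> prints needed travel cm, rotation
import sys
from h import *
from scipy.spatial.transform import Rotation as Ro
def target(yaw,tilt=0,head=82.31):
    # tool x down, y at yaw; tilt about lane-y so that the approach becomes deck normal
    x=np.array([0,0,-1.]);a=np.radians(yaw);y=np.array([np.cos(a),np.sin(a),0]);M=np.c_[x,y,np.cross(x,y)]
    h=np.radians(head+90);ax=np.array([np.cos(h),np.sin(h),0])
    return Ro.from_rotvec(-tilt*ax).as_matrix()@M
v=[float(a) for a in sys.argv[1:]]
o=env.observe();M=target(v[3],v[4] if len(v)>4 else 0)
print("travel",((np.array(v[:3])-o['position'])*100).round(2),"rot",Ro.from_matrix(M@o['tool_rot'].T).as_rotvec().round(3),"t",round(o['time_s'],2),"F",o['ft_force'].round(1))
E
python3 go.py 0.5195 -0.1087 0.10 -22.1
```

```text
travel [ 0.12 -0.61 -9.  ] rot [-0.003 -0.008 -0.02 ] t 1.1 F [-0.3 -0.7  0.1]
```

Emit:
play_rows --travel '[[0,-0.6,-1.5],[0.1,-0.2,-2.5],[0,0,-2.5],[0,0,-2.5],[0,0,0]]' --rotation '[[-0.003,-0.008,-0.02],[0,0,0],[0,0,0],[0,0,0],[0,0,0]]' --claw '[8.54,8.54,8.54,8.54,8.54]'

```text
time_s: 1.52
position: [0.5235, -0.1009, 0.0966]
tool_rot: [[0.004, 0.933, -0.359], [0.001, -0.359, -0.933], [-1.0, 0.003, -0.002]]
ft_force: [-0.2, 0.4, -0.3]
grip_width: 0.0854
```

```bash
python3 go.py 0.5195 -0.1087 0.008 -22.1; python3 - <<'E'
from rig import env
import cv2
a=env.get_image("top")[:,:,::-1][140:240,210:340]
cv2.imwrite("pics/c2.png",cv2.resize(a,None,fx=5,fy=5,interpolation=cv2.INTER_CUBIC))
a=env.get_image("side")[:,:,::-1][100:260,180:380]
cv2.imwrite("pics/c3.png",cv2.resize(a,None,fx=3.5,fy=3.5,interpolation=cv2.INTER_CUBIC))
E
```

```text
travel [-0.4  -0.78 -8.86] rot [-0.001  0.004 -0.018] t 1.52 F [-0.2  0.4 -0.3]
```

View pics/c2.png

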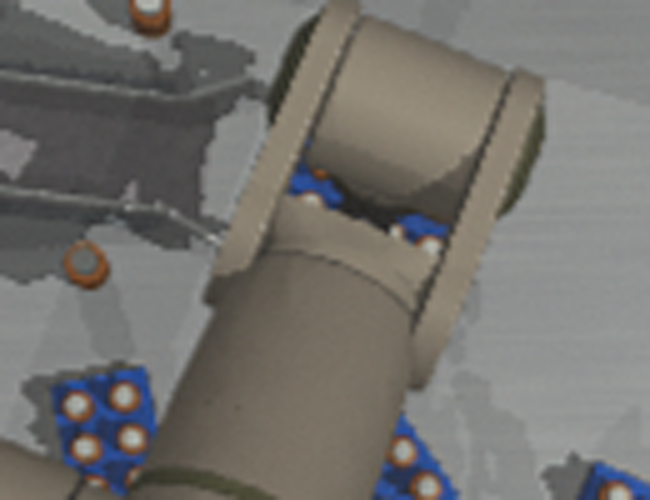

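View pics/c3.png

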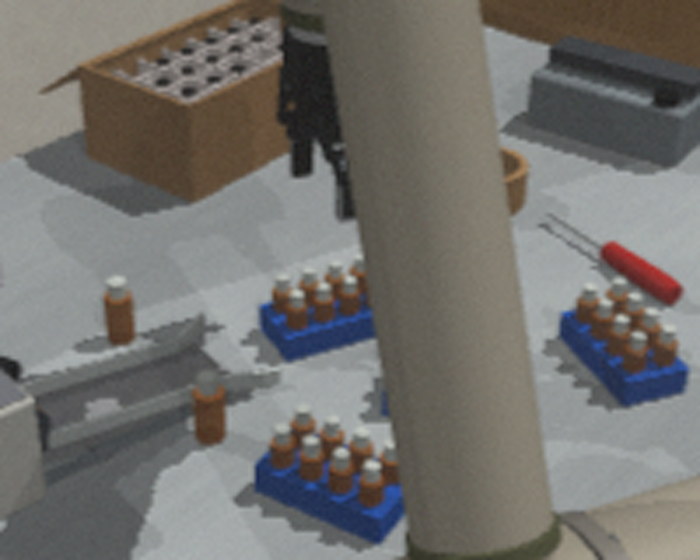

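The top crop shows the cassette under the wrist. There is also a fourth look-alike at about top (330,238) / side (358,195), and it is nearer the base, so the choice stands. Next I'll check that the projected TCP matches the side view.

```bash
python3 - <<'E'
from h import *
o=env.observe();p=o['position'];y=o['tool_rot'][:,1]
q=proj("side",np.array([p+.0425*y+[0,0,.013],p-.0425*y+[0,0,.013],[.5195,-.1087,.028],ray("top",330,238,.028)]));print(q,((q-[180,100])*3.5))
print(ray("top",330,238,.028))
E
python3 go.py 0.5195 -0.1087 0.006 -22.1
```

```text
[[266.17418768 158.98745875]
 [277.98842087 171.02797966]
 [274.36576243 186.73616237]
 [345.6705315  190.69277647]] [[301.60965687 206.45610562]
 [342.95947306 248.59792882]
 [330.28016851 303.5765683 ]
 [579.84686024 317.42471765]]
[ 0.33027474 -0.25169817  0.028     ]
travel [-0.61 -0.67 -9.48] rot [ 0.002  0.01  -0.018] t 1.62 F [ 1.  -0.5  1.7]
```

Emit:
play_rows --travel '[[-0.4,-0.8,0],[0,0,0],[0,0,0]]' --rotation '[[0,0.004,-0.018],[0,0,0],[0,0,0]]' --claw '[8.54,8.54,8.54]'

```text
time_s: 1.87
position: [0.523, -0.112, 0.1049]
tool_rot: [[0.011, 0.925, -0.379], [-0.005, -0.379, -0.926], [-1.0, 0.012, 0.0]]
ft_force: [0.1, 0.6, 0.1]
grip_width: 0.0854
```

```bash
python3 go.py 0.5195 -0.1087 0.006 -22.1
```

```text
travel [-0.35  0.33 -9.89] rot [0.005 0.011 0.003] t 1.87 F [0.1 0.6 0.1]
```

```bash
python3 - <<'E'
from h import *
import cv2
a=env.get_image("side")[:,:,::-1][110:210,220:320]
o=env.observe();p=o['position'];y=o['tool_rot'][:,1];print(p,o['qvel'].round(2))
a=cv2.resize(a,None,fx=6,fy=6,interpolation=cv2.INTER_CUBIC)
for dz in(0,.013,.03):
  for s in(-1,1):
    q=proj("side",p+s*.0425*y+[0,0,dz])[0]; cv2.circle(a,(int((q[0]-220)*6),int((q[1]-110)*6)),3,(0,255,0) if dz else (0,255,255),-1)
cv2.imwrite("pics/c4.png",a)
E
```

```text
[ 0.52308402 -0.11214852  0.10505611] [ 0.33  0.38  0.54  0.02 -0.44 -0.05]
```

View pics/c4.png

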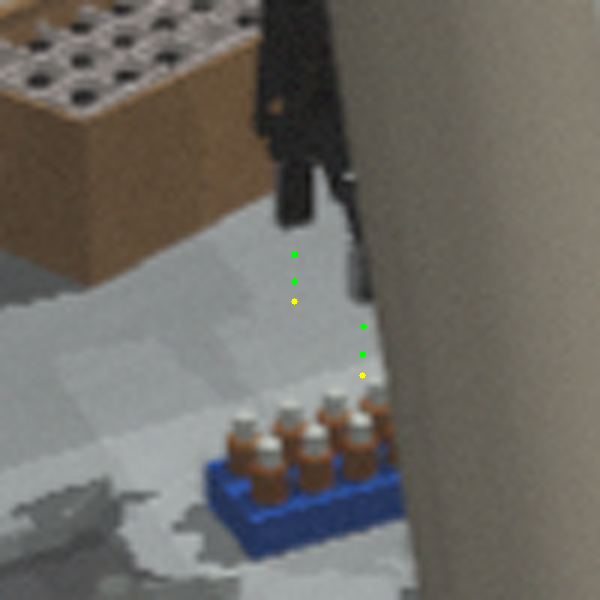

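```bash
python3 - <<'E'
from h import *
import cv2
a=cv2.imread("pics/side0.png")
f=6
x0,y0=140,160
b=cv2.resize(a[y0:y0+95,x0:x0+130+30],None,fx=5,fy=5,interpolation=cv2.INTER_CUBIC)
def pl(P,c):
    for q in proj("side",P): cv2.circle(b,(int((q[0]-x0+.5)*5),int((q[1]-y0+.5)*5)),3,c,-1)
def fr(p,L): 
    c,s=np.cos(p[2]),np.sin(p[2]);return np.array([[p[0]+c*x-s*y,p[1]+s*x+c*y,z] for x,y,z in L])
cas=[.51953,-.1087,1.1845];ramp=[.55945,.00336,1.4366]
pl(fr(cas,[(i*.06,j*.032,k) for i in(-1,1) for j in(-1,1) for k in(0,.028)]),(0,255,0))
pl(fr(ramp,[(.222,j*.065,k) for j in(-1,1) for k in(.108,)]+[(.308,j*.065,.108) for j in(-1,1)]+[(-.024,j*.0575,.016) for j in(-1,1)]),(0,255,255))
cv2.imwrite("pics/c5.png",b)
E
```

```text
(no output)
```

View pics/c5.png

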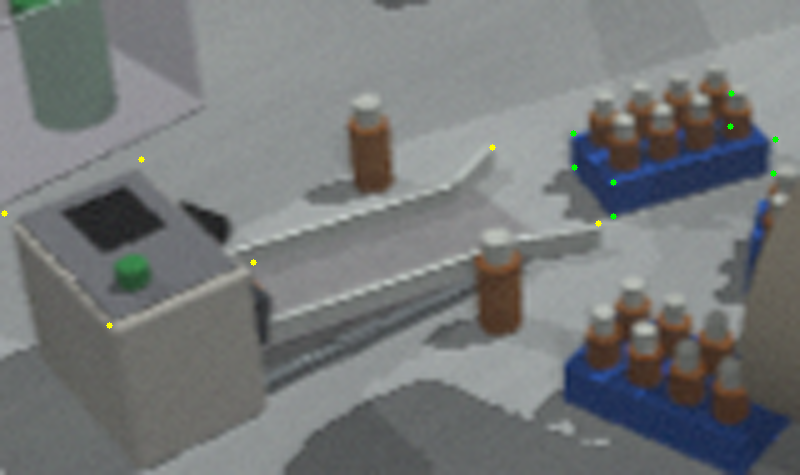

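```bash
python3 - <<'E'
from h import *
import cv2
a=cv2.imread("pics/side0.png")
y=np.array([.4149,-.9099,0]);p=np.array([.2281,-.5001,.1943])
b=cv2.resize(a[50:150,380:480],None,fx=6,fy=6,interpolation=cv2.INTER_CUBIC)
for s in(-1,0,1):
  for dz in(0,.013,.03,.0187+.054):
    q=proj("side",p+s*.0425*y+[0,0,dz])[0];print(s,dz,q);cv2.circle(b,(int((q[0]-380+.5)*6),int((q[1]-50+.5)*6)),3,(0,255,0) if dz else (0,255,255),-1)
cv2.imwrite("pics/c6.png",b)
E
```

```text
-1 0 [419.67211296 135.33400052]
-1 0.013 [420.59632789 131.6355693 ]
-1 0.03 [421.82179151 126.73163108]
-1 0.0727 [424.98712715 114.06490632]
0 0 [419.64599035 129.97288547]
0 0.013 [420.54546653 126.3415144 ]
0 0.03 [421.73768751 121.52827205]
0 0.0727 [424.81483783 109.1051807 ]
1 0 [419.62121391 124.88804126]
1 0.013 [420.49724109 121.32182738]
1 0.03 [421.65797494 116.59660275]
1 0.0727 [424.65171717 104.40939513]
```

View pics/c6.png

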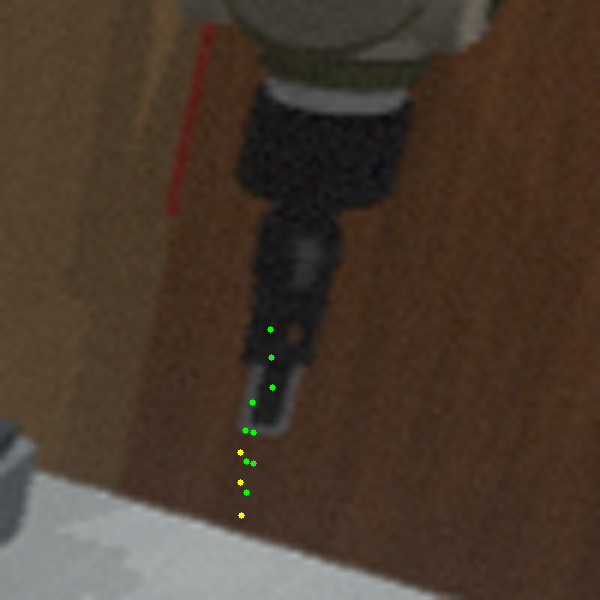

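The cameras agree with each other on the cassette and ramp, but the fingertips appear about 40 mm above the reported TCP. I'll go down partway and check again before straddling.

Emit:
play_rows --travel '[[-0.2,0.2,-1.4],[-0.1,0.1,-1.4],[0,0,-0.7],[0,0,0],[0,0,0],[0,0,0]]' --rotation '[[0.004,0.01,0],[0,0,0],[0,0,0],[0,0,0],[0,0,0],[0,0,0]]' --claw '[8.54,8.54,8.54,8.54,8.54,8.54]'

```text
time_s: 2.42
position: [0.5202, -0.1093, 0.0688]
tool_rot: [[0.003, 0.925, -0.379], [-0.002, -0.379, -0.925], [-1.0, 0.003, 0.001]]
ft_force: [-0.2, -0.2, 0.5]
grip_width: 0.0852
```

```bash
cat > see.py <<'E'
import sys
from h import *
import cv2
n,x0,y0,w,hh,k,name=sys.argv[1],*map(int,sys.argv[2:7]),sys.argv[7]
a=env.get_image(n)[:,:,::-1][y0:y0+hh,x0:x0+w]
o=env.observe();p=o['position'];y=o['tool_rot'][:,1];print(p.round(4),o['qvel'].round(2),o['ft_force'].round(1))
a=cv2.resize(a,None,fx=k,fy=k,interpolation=cv2.INTER_CUBIC)
for dz in(0,.013):
  for s in(-1,1):
    q=proj(n,p+s*o['grip_width']/2*y+[0,0,dz])[0]; cv2.circle(a,(int((q[0]-x0+.5)*k),int((q[1]-y0+.5)*k)),2,(0,255,0) if dz else (0,255,255),-1)
cv2.imwrite("pics/"+name+".png",a)
E
python3 see.py side 220 110 100 100 6 c7;python3 go.py 0.5195 -0.1087 0.006 -22.1
```

```text
[ 0.5203 -0.1094  0.0689] [ 0.02 -0.27 -0.23  0.   -0.07 -0.2 ] [-0.6 -0.4 -0.1]
travel [-0.08  0.07 -6.29] rot [0.002 0.003 0.003] t 2.47 F [-0.6 -0.4 -0.1]
```

View pics/c7.png

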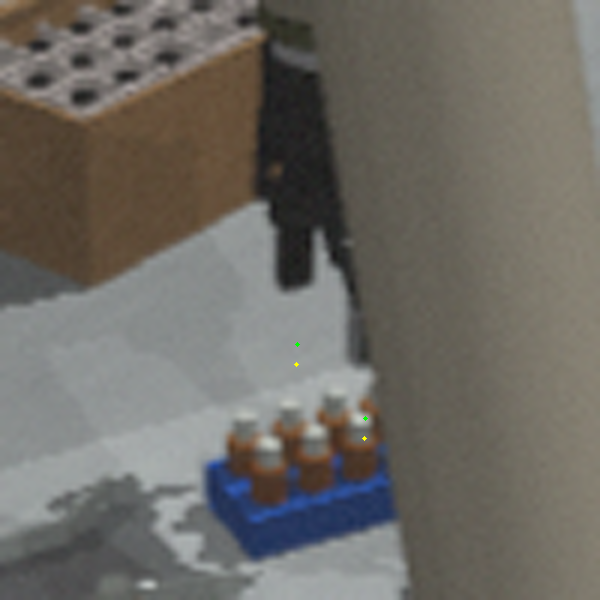

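Emit:
play_rows --travel '[[0,0,-1.0],[0,0,-1.0],[0,0,-1.0],[0,0,-0.5],[0,0,0],[0,0,0]]' --rotation '[[0,0,0],[0,0,0],[0,0,0],[0,0,0],[0,0,0],[0,0,0]]' --claw '[8.54,8.54,8.54,8.54,8.54,8.54]'

```text
time_s: 2.97
position: [0.5213, -0.1097, 0.0323]
tool_rot: [[0.007, 0.925, -0.379], [-0.003, -0.379, -0.925], [-1.0, 0.007, 0.001]]
ft_force: [-0.3, 0.1, 0.8]
grip_width: 0.0855
```

```bash
python3 see.py side 220 110 100 100 6 c8;python3 see.py top 220 140 110 80 6 c9;python3 go.py 0.5195 -0.1087 0.006 -22.1
```

```text
[ 0.5213 -0.1098  0.0324] [-0.04 -0.43 -0.26  0.03  0.27  0.02] [ 0.2  0.3 -0.6]
[ 0.5214 -0.1098  0.0326] [ 0.15 -0.32 -0.3   0.02  0.08 -0.04] [ 0.5  1.  -0.3]
travel [-0.19  0.11 -2.66] rot [0.004 0.007 0.003] t 3.07 F [ 0.5  1.  -0.3]
```

View pics/c8.png

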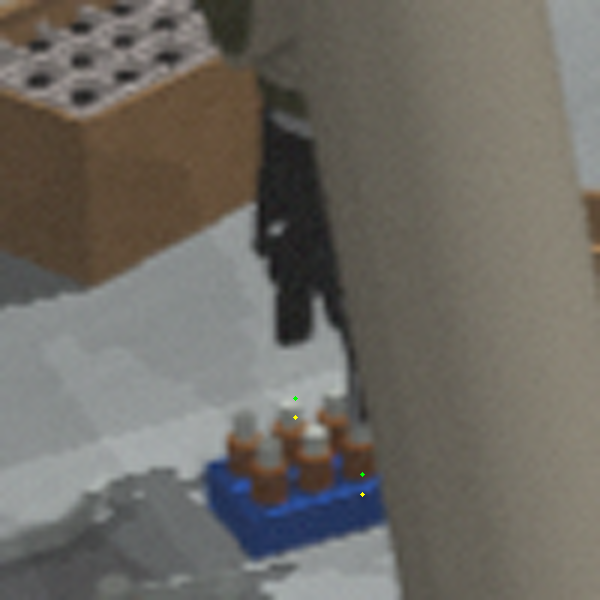

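View pics/c9.png

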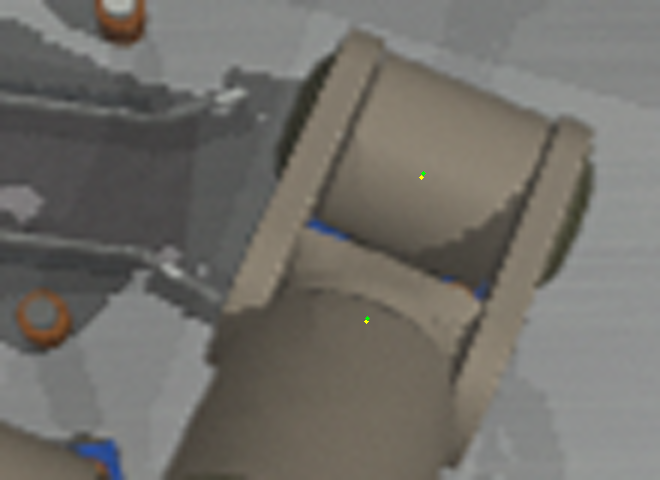

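Emit:
play_rows --travel '[[-0.2,0.1,-0.8],[0,0,-0.8],[0,0,-0.5],[0,0,0],[0,0,0],[0,0,0]]' --rotation '[[0.004,0.006,0.003],[0,0,0],[0,0,0],[0,0,0],[0,0,0],[0,0,0]]' --claw '[8.54,8.54,8.54,8.54,8.54,8.54]'

```text
time_s: 3.57
position: [0.5196, -0.1088, 0.0101]
tool_rot: [[0.002, 0.927, -0.376], [0.0, -0.376, -0.927], [-1.0, 0.002, -0.001]]
ft_force: [-0.6, 0.1, -1.1]
grip_width: 0.0853
```

```bash
python3 see.py side 220 110 100 100 6 c10;python3 go.py 0.5195 -0.1087 0.006 -22.1
```

```text
[ 0.5197 -0.1089  0.0102] [-0.   -0.32 -0.28 -0.05 -0.01 -0.02] [-0.1  0.7 -0.3]
travel [-0.02  0.02 -0.42] rot [-0.     0.002 -0.   ] t 3.62 F [-0.1  0.7 -0.3]
```

View pics/c10.png

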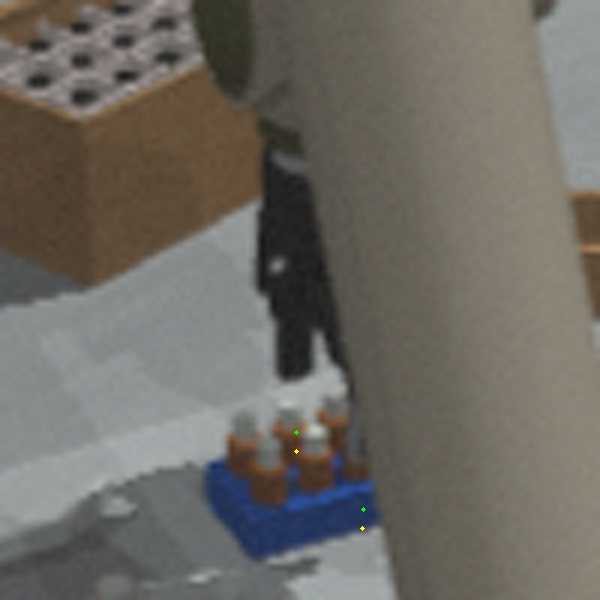

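Emit:
play_rows --travel '[[0,0,-0.5],[0,0,-0.5],[0,0,0],[0,0,0]]' --rotation '[[0,0,0],[0,0,0],[0,0,0],[0,0,0]]' --claw '[8.54,8.54,8.54,8.54]'

```text
time_s: 3.95
position: [0.52, -0.109, -0.0004]
tool_rot: [[0.003, 0.927, -0.376], [-0.0, -0.376, -0.927], [-1.0, 0.003, -0.001]]
ft_force: [0.4, -0.1, 0.4]
grip_width: 0.0852
```

Emit:
play_rows --travel '[[0,0,-0.4],[0,0,-0.3],[0,0,0]]' --rotation '[[0,0,0],[0,0,0],[0,0,0]]' --claw '[8.54,8.54,8.54]'

```text
time_s: 4.2
position: [0.52, -0.1091, -0.008]
tool_rot: [[0.003, 0.927, -0.376], [-0.001, -0.376, -0.927], [-1.0, 0.003, -0.001]]
ft_force: [0.2, 0.7, 0.5]
grip_width: 0.0855
```

Emit:
play_rows --travel '[[0,0,-0.3],[0,0,-0.3],[0,0,0]]' --rotation '[[0,0,0],[0,0,0],[0,0,0]]' --claw '[8.54,8.54,8.54]'

```text
time_s: 4.45
position: [0.52, -0.1091, -0.0147]
tool_rot: [[0.003, 0.927, -0.376], [-0.001, -0.376, -0.927], [-1.0, 0.003, -0.001]]
ft_force: [-0.3, -0.0, -0.1]
grip_width: 0.0853
```

```bash
python3 see.py side 220 130 100 80 7 c11
```

```text
[ 0.5201 -0.1091 -0.0145] [-0.   -0.48 -0.3   0.    0.34 -0.07] [0.8 0.4 1. ]
```

View pics/c11.png

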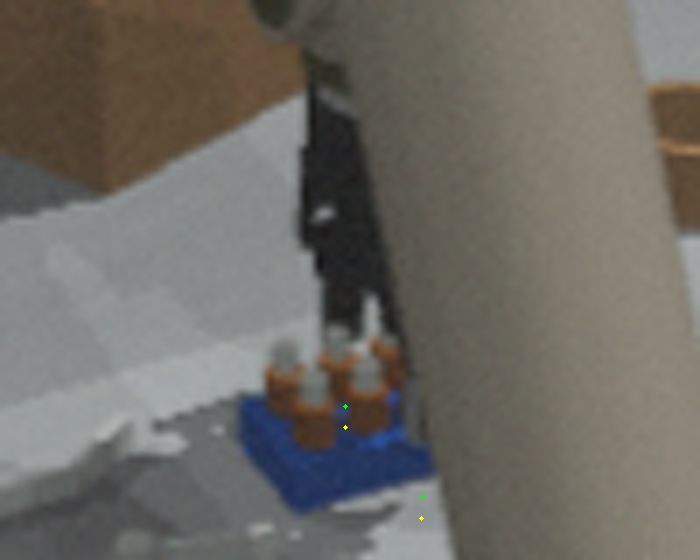

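Emit:
play_rows --travel '[[0,0,-0.3],[0,0,-0.3],[0,0,0]]' --rotation '[[0,0,0],[0,0,0],[0,0,0]]' --claw '[8.54,8.54,8.54]'

```text
time_s: 4.75
position: [0.5203, -0.1091, -0.0209]
tool_rot: [[0.004, 0.927, -0.376], [-0.001, -0.376, -0.927], [-1.0, 0.004, -0.001]]
ft_force: [0.2, 0.6, -0.5]
grip_width: 0.0855
```

Emit:
play_rows --travel '[[0,0,-0.3],[0,0,-0.3],[0,0,0]]' --rotation '[[0,0,0],[0,0,0],[0,0,0]]' --claw '[8.54,8.54,8.54]'

```text
time_s: 5.0
position: [0.5203, -0.1091, -0.0275]
tool_rot: [[0.004, 0.927, -0.376], [-0.001, -0.376, -0.927], [-1.0, 0.004, -0.001]]
ft_force: [-0.0, -1.1, -0.4]
grip_width: 0.0855
```

```bash
python3 see.py side 220 130 100 80 7 c12;python3 go.py 0.5195 -0.1087 -0.035 -22.1
```

```text
[ 0.5204 -0.1092 -0.0273] [ 0.09 -0.38 -0.35 -0.02  0.42  0.15] [ 0.3  0.3 -0.8]
travel [-0.09  0.05 -0.77] rot [ 0.001  0.004 -0.   ] t 5.05 F [ 0.3  0.3 -0.8]
```

View pics/c12.png

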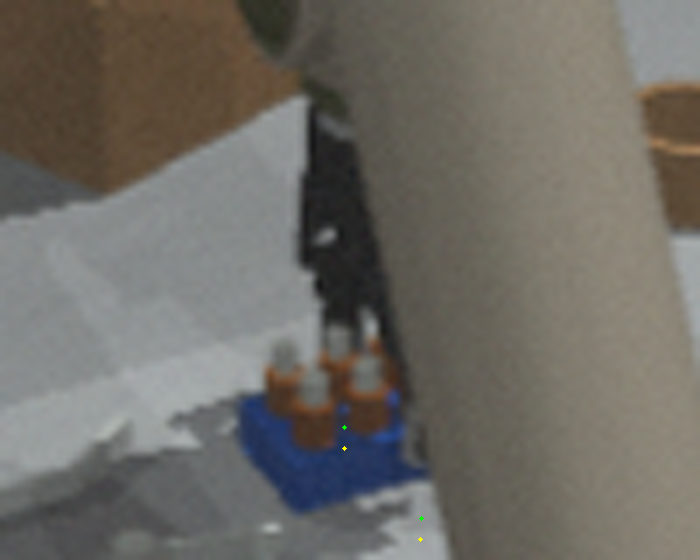

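Emit:
play_rows --travel '[[0,0,-0.3],[0,0,-0.2],[0,0,0]]' --rotation '[[0,0,0],[0,0,0],[0,0,0]]' --claw '[8.54,8.54,8.54]'

```text
time_s: 5.3
position: [0.5205, -0.1092, -0.0327]
tool_rot: [[0.005, 0.927, -0.376], [-0.001, -0.376, -0.927], [-1.0, 0.005, -0.001]]
ft_force: [0.1, -1.0, 0.0]
grip_width: 0.0856
```

Emit:
play_rows --travel '[[0,0,0],[0,0,0],[0,0,0],[0,0,0],[0,0,0],[0,0,0]]' --rotation '[[0,0,0],[0,0,0],[0,0,0],[0,0,0],[0,0,0],[0,0,0]]' --claw '[7.8,7.4,7.0,6.7,6.2,6.0]' --squeeze 20

```text
time_s: 5.8
position: [0.5205, -0.1092, -0.0326]
tool_rot: [[0.005, 0.927, -0.376], [-0.001, -0.376, -0.927], [-1.0, 0.005, -0.001]]
ft_force: [-0.6, -0.1, -1.5]
grip_width: 0.0634
```

```bash
python3 see.py side 220 130 100 80 7 c13;python3 see.py top 220 140 110 80 6 c14
```

```text
[ 0.5205 -0.1093 -0.0326] [-0.08  0.02 -0.01  0.02  0.15  0.13] [-1.9 -0.3  0. ]
[ 0.5205 -0.1092 -0.0326] [ 0.02 -0.07 -0.01 -0.03  0.11  0.05] [-0.1 -0.5 -0.3]
```

View pics/c13.png

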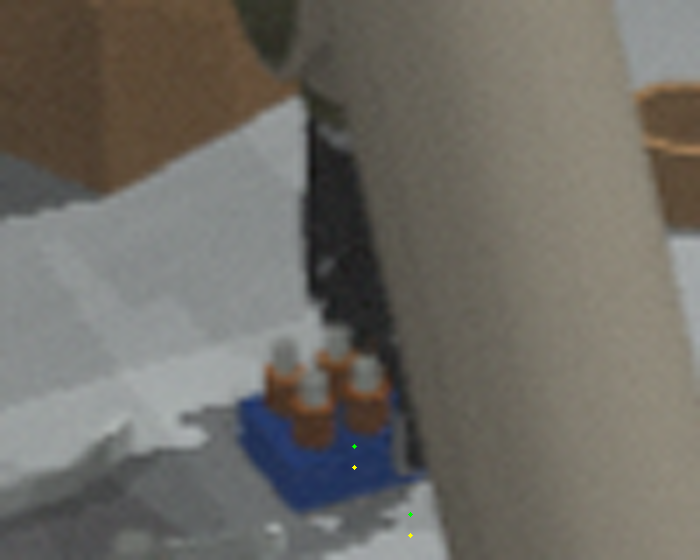

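Gripped at 63 mm. Now I'll slide the cassette on the bench to the lane's centre line and turn it +14.4°.

Emit:
play_rows --travel '[[0.4,0.06,0],[0.4,0.06,0],[0.4,0.06,0],[0.4,0.06,0],[0.4,0.06,0],[0.4,0.06,0],[0,0,0],[0,0,0]]' --rotation '[[0,0,0.042],[0,0,0.042],[0,0,0.042],[0,0,0.042],[0,0,0.042],[0,0,0.042],[0,0,0],[0,0,0]]' --claw '[6.0,6.0,6.0,6.0,6.0,6.0,6.0,6.0]'

```text
time_s: 6.57
position: [0.5435, -0.106, -0.0325]
tool_rot: [[0.001, 0.992, -0.123], [-0.001, -0.123, -0.992], [-1.0, 0.001, 0.001]]
ft_force: [-2.1, 0.1, 1.2]
grip_width: 0.0631
```

```bash
python3 go.py 0.5447 -0.1056 -0.0327 -7.7
```

```text
travel [ 0.12  0.04 -0.02] rot [ 0.001  0.001 -0.011] t 6.57 F [-2.1  0.1  1.2]
```

Emit:
play_rows --travel '[[0.12,0.04,0],[0,0,0],[0,0,0],[0,0,0],[0,0,0],[0,0,0],[0,0,0],[0,0,0.5],[0,0,1.5],[0,0,2.5],[0,0,3],[0,0,3]]' --rotation '[[0,0,-0.011],[0,0,0],[0,0,0],[0,0,0],[0,0,0],[0,0,0],[0,0,0],[0,0,0],[0,0,0],[0,0,0],[0,0,0],[0,0,0]]' --claw '[6.0,6.0,8.54,8.54,8.54,8.54,8.54,8.54,8.54,8.54,8.54,8.54]'

```text
time_s: 7.57
position: [0.54, -0.104, 0.0714]
tool_rot: [[-0.012, 0.99, -0.14], [0.005, -0.14, -0.99], [-1.0, -0.013, -0.003]]
ft_force: [0.4, 0.6, -0.5]
grip_width: 0.0854
```

Emit:
play_rows --travel '[[-0.1,-1.9,0.3],[-0.2,-1.9,0.3],[-0.2,-1.9,0],[-0.1,-1.9,0],[-0.2,-1.9,0],[0,0,0],[0,0,0],[0,0,0]]' --rotation '[[-0.003,0.012,0.01],[0,0,0],[0,0,0],[0,0,0],[0,0,0],[0,0,0],[0,0,0],[0,0,0]]' --claw '[2.0,2.0,2.0,2.0,2.0,2.0,2.0,2.0]'

```text
time_s: 8.23
position: [0.5344, -0.203, 0.0893]
tool_rot: [[-0.01, 0.992, -0.128], [-0.006, -0.128, -0.992], [-1.0, -0.009, 0.007]]
ft_force: [-0.3, 0.3, 0.3]
grip_width: 0.0201
```

```bash
python3 see.py top 180 130 130 90 6 c15;python3 see.py side 180 110 160 110 5 c16;python3 go.py 0.532 -0.1998 -0.0327 -7.7
```

```text
[ 0.5344 -0.2027  0.0893] [ 0.57 -0.01  0.02 -0.09 -0.09 -0.14] [-0.1 -0.4 -0.3]
[ 0.5344 -0.2025  0.0892] [ 0.31  0.06  0.04 -0.05 -0.06 -0.09] [-0.6  0.6 -1. ]
travel [ -0.24   0.27 -12.19] rot [ 0.006 -0.01  -0.007] t 8.33 F [-0.6  0.6 -1. ]
```

View pics/c15.png

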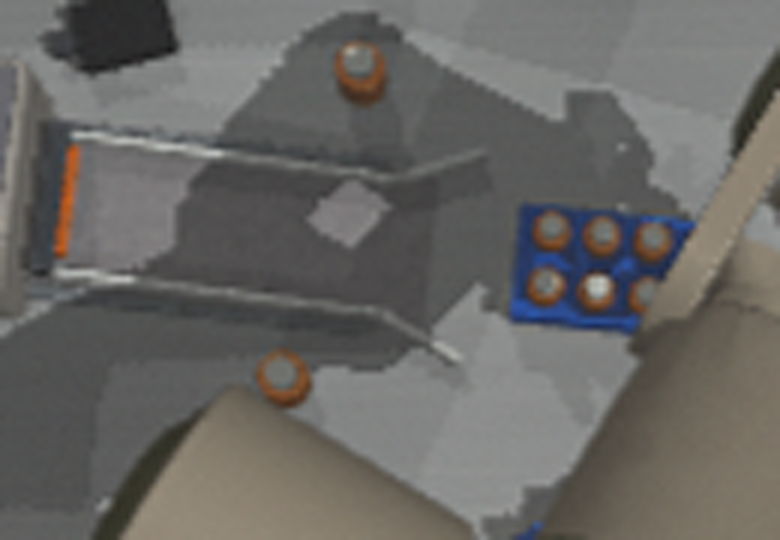

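View pics/c16.png

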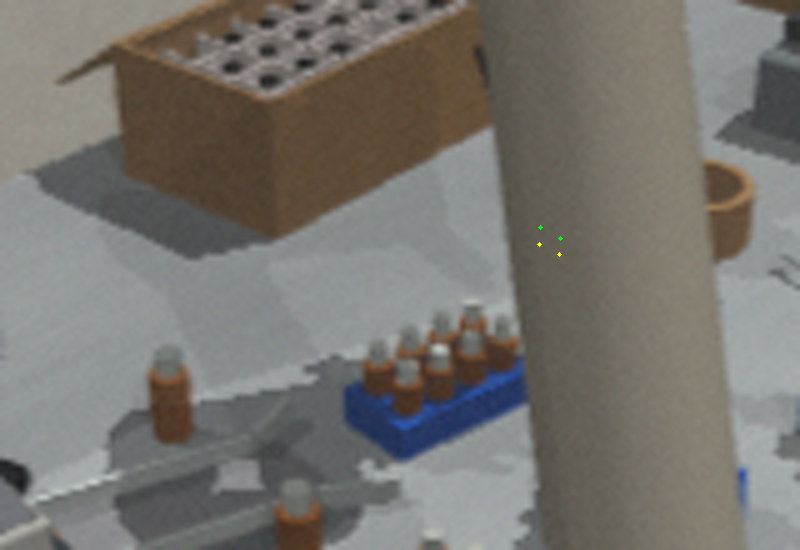

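```bash
python3 - <<'E'
from h import *
a=np.radians(82.312);d=np.array([np.cos(a),np.sin(a)]);n=np.array([-d[1],d[0]])
for b in((523,204),(512,320),(633,328),(692,218)):
    w=ray("top",(b[0]+.5)/6-.5+180,(b[1]+.5)/6-.5+130,.028)[:2]-[.55945,.00336];print(1000*(w@d),1000*(w@n))
E
```

```text
-49.935907648730556 -29.769516820629697
-50.99663588082981 35.687642707051495
-118.16385964494089 32.61626002902027
-144.34438761830097 -32.465686747290384
```

Emit:
play_rows --travel '[[-0.35,0,-2],[0,0,-2.5],[0,0,-2.5],[0,0,-2],[0,0,-1],[0,0,-0.5],[0,0,0],[0,0,0]]' --rotation '[[0.006,-0.01,-0.007],[0,0,0],[0,0,0],[0,0,0],[0,0,0],[0,0,0],[0,0,0],[0,0,0]]' --claw '[2.0,2.0,2.0,2.0,2.0,2.0,2.0,2.0]'

```text
time_s: 9.0
position: [0.5323, -0.196, -0.018]
tool_rot: [[0.004, 0.992, -0.127], [-0.0, -0.127, -0.992], [-1.0, 0.004, -0.0]]
ft_force: [-1.0, 0.0, 1.0]
grip_width: 0.0197
```

```bash
python3 go.py 0.5311 -0.1995 -0.026 -7.7
```

```text
travel [-0.12 -0.35 -0.8 ] rot [ 0.     0.004 -0.007] t 9.0 F [-1.  0.  1.]
```

Emit:
play_rows --travel '[[-0.1,0,-0.3],[0,0,-0.3],[0,0,0],[0,0,0]]' --rotation '[[0,0.004,-0.007],[0,0,0],[0,0,0],[0,0,0]]' --claw '[2.0,2.0,2.0,2.0]'

```text
time_s: 9.33
position: [0.5327, -0.1962, -0.0219]
tool_rot: [[0.003, 0.991, -0.133], [-0.003, -0.133, -0.991], [-1.0, 0.004, 0.002]]
ft_force: [-0.1, -0.1, -1.0]
grip_width: 0.0197
```

```bash
python3 see.py side 250 130 110 90 6 c17
```

```text
[ 0.5327 -0.1962 -0.0219] [-0.03 -0.03 -0.04 -0.11 -0.02  0.06] [-0.8  0.6  0.3]
```

View pics/c17.png

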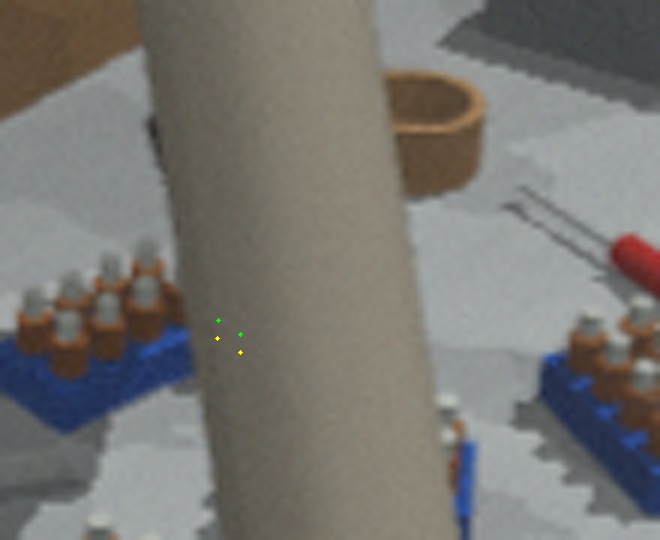

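Emit:
play_rows --travel '[[0.08,0.6,0],[0.08,0.6,0],[0.08,0.6,0],[0.08,0.6,0],[0.08,0.6,0],[0.08,0.6,0],[0.08,0.6,0],[0.08,0.6,0]]' --rotation '[[0,0,0],[0,0,0],[0,0,0],[0,0,0],[0,0,0],[0,0,0],[0,0,0],[0,0,0]]' --claw '[2.0,2.0,2.0,2.0,2.0,2.0,2.0,2.0]'

```text
time_s: 10.05
position: [0.5399, -0.1445, -0.0211]
tool_rot: [[0.005, 0.991, -0.134], [-0.004, -0.134, -0.991], [-1.0, 0.005, 0.004]]
ft_force: [0.2, -0.9, -0.1]
grip_width: 0.0203
```

```bash
python3 see.py top 180 130 130 90 6 c18; python3 go.py 0.5394 -0.1451 -.022 -7.7
```

```text
[ 0.5399 -0.1434 -0.0212] [-0.84  0.06 -0.32  0.16  0.25 -1.64] [0.1 1.5 0.8]
travel [-0.05 -0.17 -0.08] rot [ 0.004  0.004 -0.001] t 10.1 F [0.1 1.5 0.8]
```

View pics/c18.png

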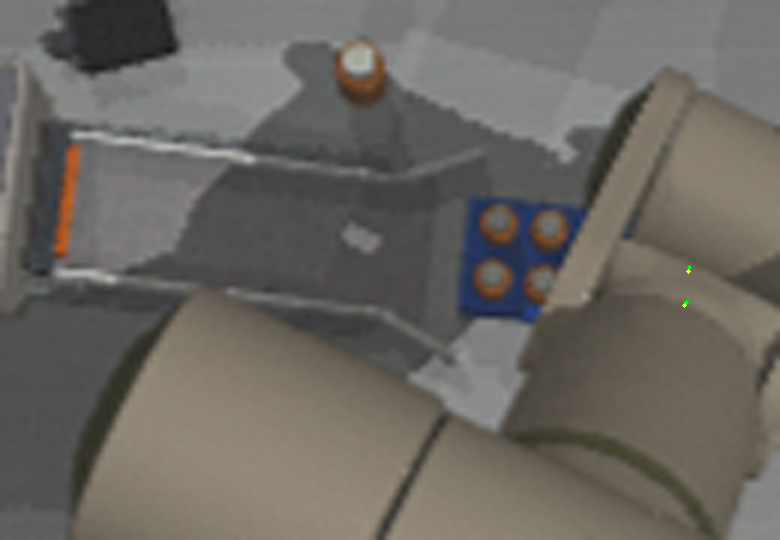

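Emit:
play_rows --travel '[[0.1,0.8,0],[0.1,0.8,0],[0.1,0.8,0],[0.1,0.8,0],[0.1,0.8,0],[0.1,0.8,0],[0.1,0.8,0],[0.1,0.8,0]]' --rotation '[[0.004,0.004,0],[0,0,0],[0,0,0],[0,0,0],[0,0,0],[0,0,0],[0,0,0],[0,0,0]]' --claw '[2.0,2.0,2.0,2.0,2.0,2.0,2.0,2.0]'

```text
time_s: 10.77
position: [0.5486, -0.0737, -0.0211]
tool_rot: [[0.0, 0.991, -0.134], [-0.0, -0.134, -0.991], [-1.0, 0.0, 0.0]]
ft_force: [-0.1, -2.1, -1.1]
grip_width: 0.0199
```

```bash
python3 see.py top 180 130 130 90 6 c19;python3 see.py side 180 110 160 110 5 c20; python3 - <<'E'
from h import *
a=np.radians(82.312);d=np.array([np.cos(a),np.sin(a)]);n=np.array([-d[1],d[0]])
p=env.observe()['position'][:2]-[.55945,.00336];print(p@d,p@n)
E
```

```text
[ 0.5485 -0.0722 -0.0211] [-1.39  0.08  0.02  0.19  0.22 -2.38] [ 0.1  1.6 -0.5]
[ 0.5485 -0.073  -0.0211] [-1.55  0.14 -0.29 -0.29 -0.1  -1.3 ] [-0.6  0.1  0.8]
-0.07712172543824541 0.0006678571805402832
```

View pics/c19.png

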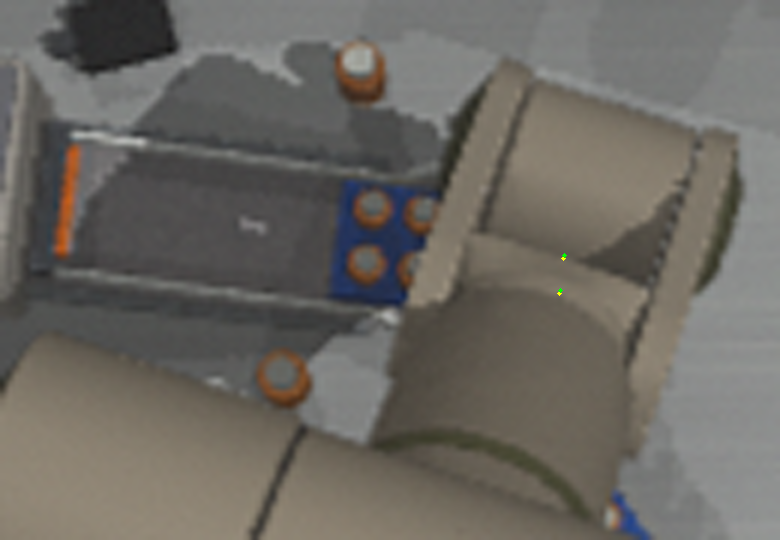

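View pics/c20.png

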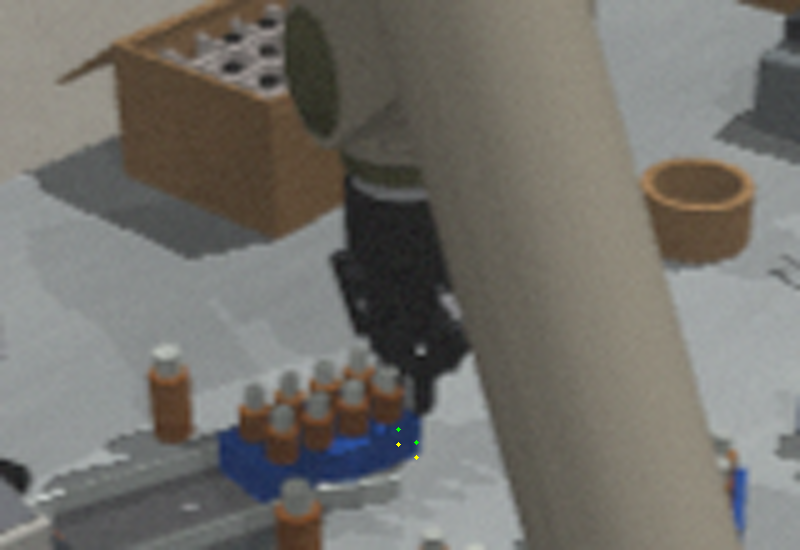

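```bash
python3 - <<'E'
from h import *
a=np.radians(82.312);d=np.array([np.cos(a),np.sin(a)]);n=np.array([-d[1],d[0]])
def r(b,z,n_="top",k=6,x0=180,y0=130):
    w=ray(n_,(b[0]+.5)/k-.5+x0,(b[1]+.5)/k-.5+y0,z)[:2]-[.55945,.00336];return (1000*np.array([w@d,w@n])).round(1)
print("c18",r((472,198),.028),r((458,312),.028))
print("c19",r((345,180),.033),r((330,298),.033))
print("tail right corner in side c20 (420,428) z.028",r((420,428),.028,"side",5,180,110), "fingertip z=.0/.01/.02",[r((425,412),z,"side",5,180,110) for z in(0,.01,.02,.03,.04)])
E
```

```text
c18 [-21.3 -30. ] [-20.7  34.6]
c19 [ 49.9 -31.3] [50.5 35.4]
tail right corner in side c20 (420,428) z.028 [-56.6  40.4] fingertip z=.0/.01/.02 [array([-96.9,  -3.8]), array([-87.6,   7.6]), array([-78.3,  19. ]), array([-69. ,  30.4]), array([-59.7,  41.8])]
```

Emit:
play_rows --travel '[[0.1,0.8,0],[0.1,0.8,0],[0.1,0.8,0],[0.1,0.8,0],[0.1,0.8,0],[0.1,0.8,0],[0.1,0.8,0],[0.1,0.8,0.05]]' --rotation '[[0,0,0],[0,0,0],[0,0,0],[0,0,0],[0,0,0],[0,0,0],[0,0,0],[0,0,0]]' --claw '[2.0,2.0,2.0,2.0,2.0,2.0,2.0,2.0]'

```text
time_s: 11.53
position: [0.5572, -0.0045, -0.0206]
tool_rot: [[-0.0, 0.991, -0.134], [-0.001, -0.134, -0.991], [-1.0, -0.0, 0.001]]
ft_force: [-0.4, -5.8, 5.0]
grip_width: 0.0197
```

```bash
cat > rp.py <<'E'
from h import *
a=np.radians(82.312);d=np.array([np.cos(a),np.sin(a)]);n=np.array([-d[1],d[0]])
o=env.observe();p=o['position'][:2]-[.55945,.00336];print("t",o['time_s'].__round__(2),"ramp x,y,z",(p@d).round(4),(p@n).round(4),o['position'][2].round(4),"F lane",(o['ft_force'][:2]@d).round(2),"lat",(o['ft_force'][:2]@n).round(2),"z",o['ft_force'][2].round(2))
E
python3 rp.py;python3 see.py top 180 130 130 90 6 c21;python3 see.py side 160 110 160 110 5 c22
```

```text
t 11.53 ramp x,y,z -0.0081 0.0012 -0.0206 F lane -5.81 lat -0.35 z 4.96
[ 0.5573 -0.0031 -0.0204] [-1.12 -0.03  0.38  1.   -0.17 -2.28] [-0.3  1.4 -0.2]
[ 0.5572 -0.0036 -0.0205] [-1.39  0.24  0.34  0.12 -0.21 -1.26] [0.7 0.8 0.2]
```

View pics/c22.png

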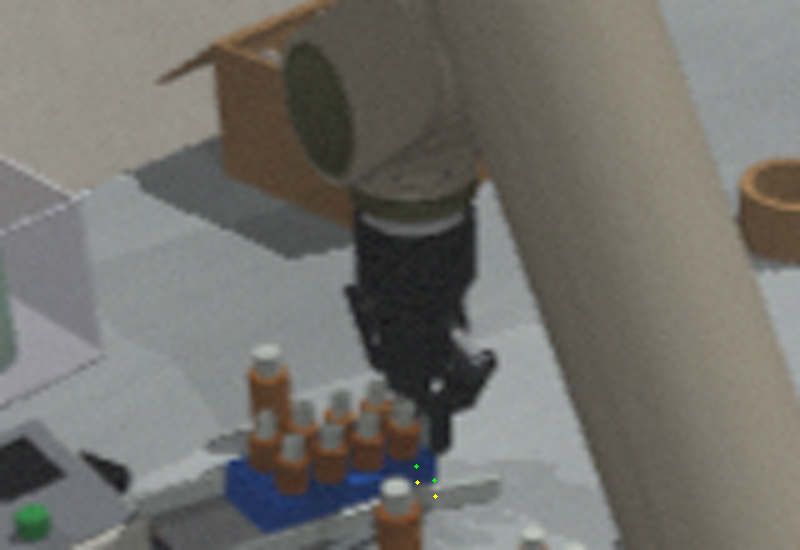

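View pics/c21.png

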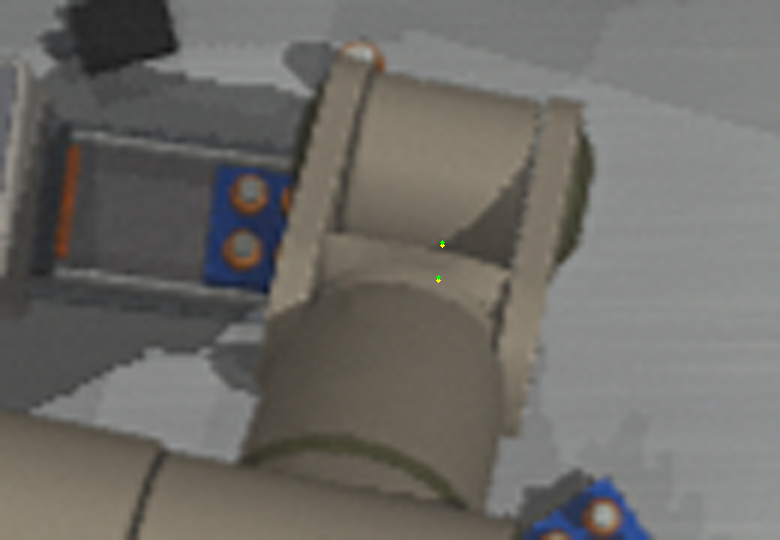

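Emit:
play_rows --travel '[[0,0,0.1],[0,0,0.1],[0.1,0.8,0.11],[0.1,0.8,0.11],[0.1,0.8,0.11],[0.1,0.8,0.11],[0.1,0.8,0.11],[0,0,0]]' --rotation '[[0.07,-0.01,0],[0.07,-0.01,0],[0,0,0],[0,0,0],[0,0,0],[0,0,0],[0,0,0],[0,0,0]]' --claw '[2.0,2.0,2.0,2.0,2.0,2.0,2.0,2.0]'

```text
time_s: 12.3
position: [0.5631, 0.042, -0.0122]
tool_rot: [[0.022, 0.991, -0.129], [0.142, -0.131, -0.981], [-0.99, 0.003, -0.144]]
ft_force: [-0.2, -2.6, 0.7]
grip_width: 0.02
```

```bash
python3 rp.py;python3 see.py top 180 130 130 90 6 c23;python3 see.py side 140 120 160 110 5 c24; python3 go.py .57 .05 -.01 -7.7 .14
```

```text
t 12.3 ramp x,y,z 0.0387 0.0016 -0.0122 F lane -2.63 lat -0.15 z 0.68
[ 0.563   0.0416 -0.0122] [-1.31  0.18  0.23  0.31  0.08 -1.08] [-0.6  0.2  0.9]
[ 0.5629  0.0411 -0.0124] [-1.04  0.25  0.12  0.14  0.02 -0.55] [-0.   0.5 -0.1]
travel [0.71 0.89 0.24] rot [-0.004  0.003 -0.003] t 12.4 F [-0.   0.5 -0.1]
```

View pics/c24.png

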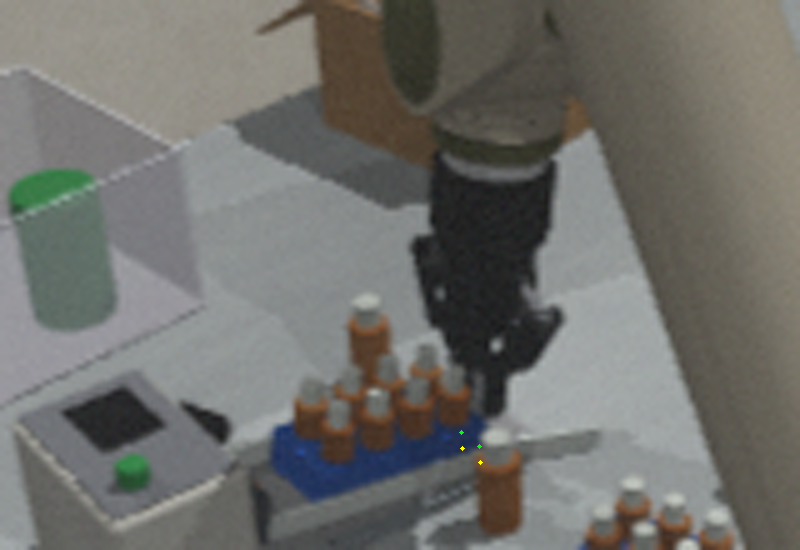

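View pics/c23.png

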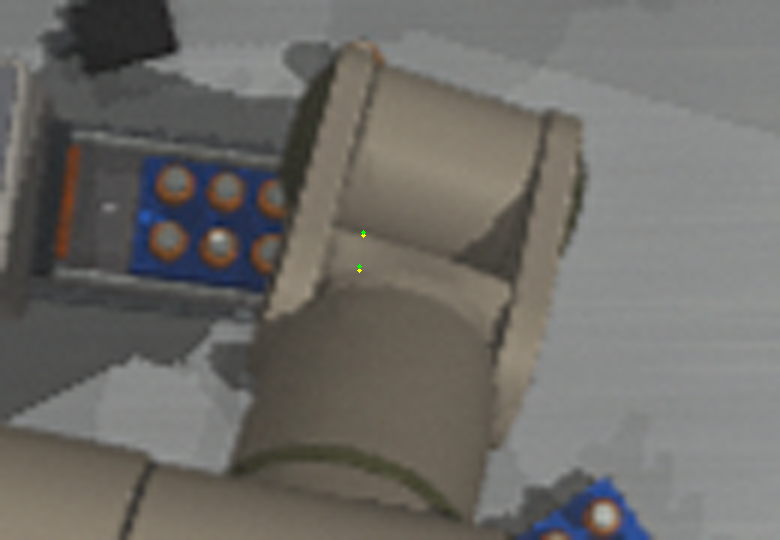

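Emit:
play_rows --travel '[[0.07,0.5,0.07],[0.07,0.5,0.07],[0.07,0.5,0.07],[0.07,0.5,0.07],[0,0,0],[0,0,0]]' --rotation '[[-0.004,0.003,-0.003],[0,0,0],[0,0,0],[0,0,0],[0,0,0],[0,0,0]]' --claw '[2.0,2.0,2.0,2.0,2.0,2.0]'

```text
time_s: 12.9
position: [0.5659, 0.0627, -0.0094]
tool_rot: [[0.018, 0.991, -0.134], [0.137, -0.135, -0.981], [-0.99, -0.0, -0.138]]
ft_force: [-0.3, -2.7, 2.1]
grip_width: 0.0201
```

```bash
python3 rp.py;python3 see.py top 180 130 130 90 6 c25
```

```text
t 12.9 ramp x,y,z 0.0597 0.0016 -0.0094 F lane -2.72 lat -0.05 z 2.05
[ 0.5658  0.0628 -0.0094] [-0.34  0.05  0.09  0.27  0.03 -0.27] [-0.3  1.  -0.2]
```

View pics/c25.png

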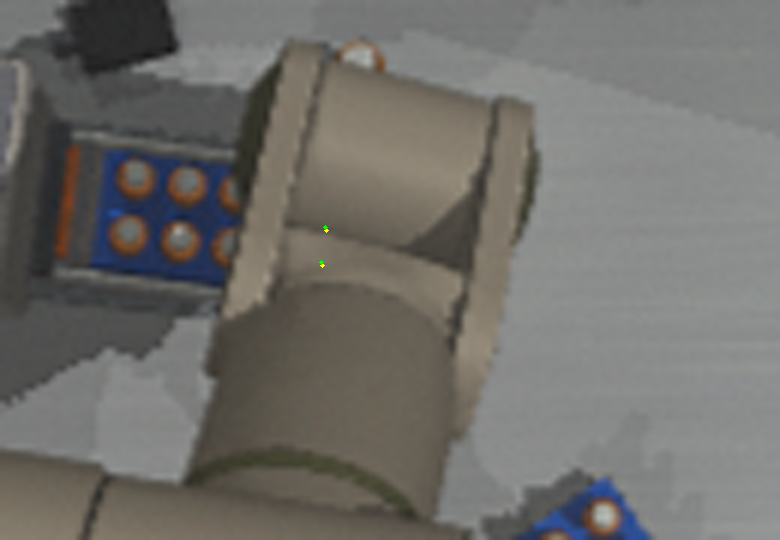

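Emit:
play_rows --travel '[[0.03,0.2,0.03],[0.03,0.2,0.03],[0.02,0.15,0.02],[0.02,0.1,0.02]]' --rotation '[[0,0,0],[0,0,0],[0,0,0],[0,0,0]]' --claw '[2.0,2.0,2.0,2.0]'

```text
time_s: 13.28
position: [0.5668, 0.0689, -0.0086]
tool_rot: [[0.018, 0.991, -0.135], [0.137, -0.136, -0.981], [-0.99, -0.001, -0.138]]
ft_force: [0.1, -2.1, -0.3]
grip_width: 0.02
```

```bash
python3 rp.py
```

```text
t 13.28 ramp x,y,z 0.066 0.0015 -0.0086 F lane -2.08 lat -0.4 z -0.31
```

Emit:
play_rows --travel '[[0.01,0.06,0.01],[0.01,0.06,0.01],[0.01,0.06,0.01]]' --rotation '[[0,0,0],[0,0,0],[0,0,0]]' --claw '[2.0,2.0,2.0]'

```text
time_s: 13.53
position: [0.567, 0.0709, -0.0083]
tool_rot: [[0.018, 0.991, -0.135], [0.137, -0.136, -0.981], [-0.99, -0.001, -0.138]]
ft_force: [0.2, -2.5, -0.3]
grip_width: 0.0204
```

```bash
python3 rp.py;python3 see.py top 180 130 130 90 6 c26
```

```text
t 13.53 ramp x,y,z 0.0679 0.0015 -0.0083 F lane -2.42 lat -0.57 z -0.34
[ 0.567   0.071  -0.0083] [-0.14 -0.07  0.    0.15 -0.13 -0.14] [-0.2 -2.2  0.5]
```

View pics/c26.png

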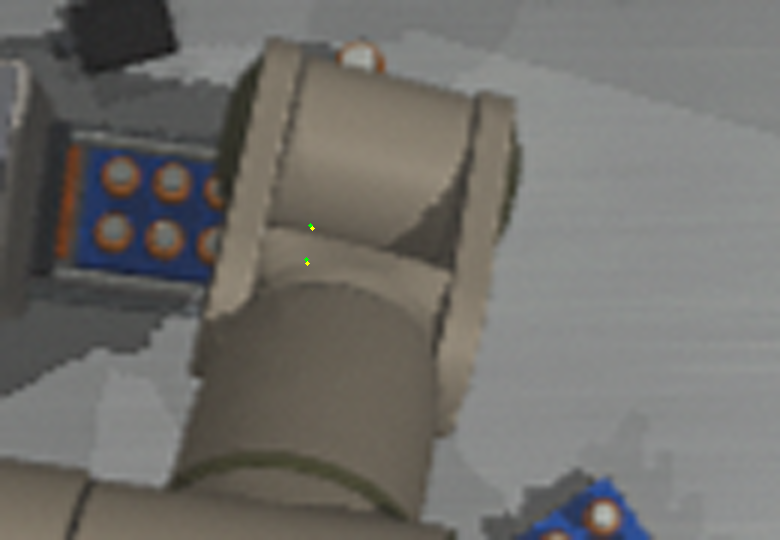

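Emit:
play_rows --travel '[[0.007,0.05,0.007],[0.007,0.05,0.007],[0.007,0.05,0.007],[0.007,0.05,0.007],[0,0,0]]' --rotation '[[0,0,0],[0,0,0],[0,0,0],[0,0,0],[0,0,0]]' --claw '[2.0,2.0,2.0,2.0,2.0]'

```text
time_s: 14.0
position: [0.5673, 0.0731, -0.008]
tool_rot: [[0.018, 0.991, -0.135], [0.137, -0.136, -0.981], [-0.99, -0.001, -0.138]]
ft_force: [-1.3, -2.2, -0.4]
grip_width: 0.0199
```

Emit:
play_rows --travel '[[0.004,0.03,0.004],[0.004,0.03,0.004]]' --rotation '[[0,0,0],[0,0,0]]' --claw '[2.0,2.0]'

```text
time_s: 14.17
position: [0.5674, 0.0737, -0.0079]
tool_rot: [[0.018, 0.991, -0.135], [0.137, -0.136, -0.981], [-0.99, -0.001, -0.138]]
ft_force: [-1.5, -1.9, 0.3]
grip_width: 0.0202
```

Emit:
play_rows --travel '[[0.004,0.03,0.004],[0.004,0.03,0.004]]' --rotation '[[0,0,0],[0,0,0]]' --claw '[2.0,2.0]'

```text
time_s: 14.33
position: [0.5675, 0.0744, -0.0078]
tool_rot: [[0.018, 0.991, -0.135], [0.137, -0.136, -0.981], [-0.99, -0.001, -0.138]]
ft_force: [-0.1, -2.0, 0.5]
grip_width: 0.0199
```

Emit:
play_rows --travel '[[0.003,0.025,0.003],[0.003,0.025,0.003]]' --rotation '[[0,0,0],[0,0,0]]' --claw '[2.0,2.0]'

```text
time_s: 14.5
position: [0.5676, 0.0749, -0.0077]
tool_rot: [[0.018, 0.991, -0.135], [0.137, -0.136, -0.981], [-0.99, -0.001, -0.138]]
ft_force: [-0.0, -2.3, 0.4]
grip_width: 0.0199
```

Emit:
play_rows --travel '[[0.003,0.02,0.003],[0.003,0.02,0.003]]' --rotation '[[0,0,0],[0,0,0]]' --claw '[2.0,2.0]'

```text
time_s: 14.67
position: [0.5677, 0.0753, -0.0077]
tool_rot: [[0.018, 0.991, -0.135], [0.137, -0.136, -0.981], [-0.99, -0.001, -0.138]]
ft_force: [-0.1, -2.0, 0.7]
grip_width: 0.0199
```

Emit:
play_rows --travel '[[0.003,0.02,0.003],[0.003,0.02,0.003]]' --rotation '[[0,0,0],[0,0,0]]' --claw '[2.0,2.0]'

```text
time_s: 14.83
position: [0.5677, 0.0758, -0.0076]
tool_rot: [[0.018, 0.991, -0.135], [0.137, -0.136, -0.981], [-0.99, -0.001, -0.138]]
ft_force: [-0.9, -1.9, -0.1]
grip_width: 0.0199
```

```bash
python3 rp.py;python3 see.py top 180 130 130 90 6 c27
```

```text
t 14.83 ramp x,y,z 0.0729 0.0015 -0.0076 F lane -2.0 lat 0.63 z -0.08
[ 0.5677  0.0758 -0.0076] [-0.    0.    0.02  0.08  0.07 -0.03] [-0.2 -2.   0.1]
```

View pics/c27.png

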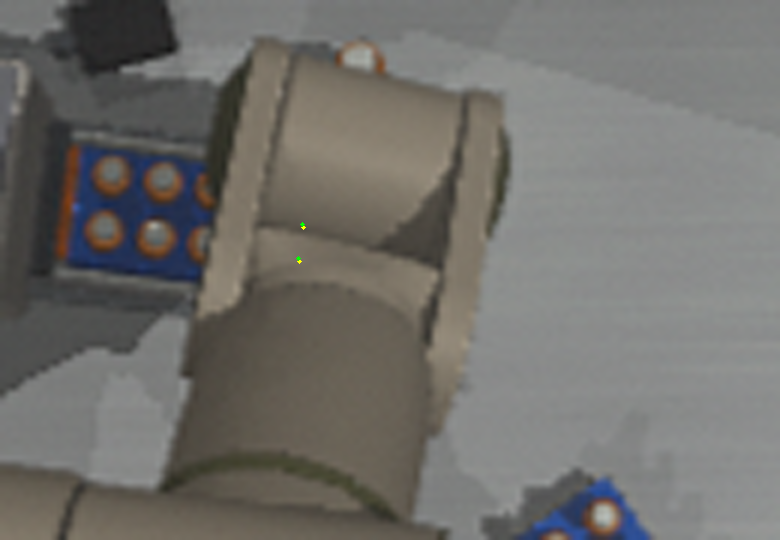

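Emit:
play_rows --travel '[[0.003,0.02,0.003],[0.003,0.02,0.003]]' --rotation '[[0,0,0],[0,0,0]]' --claw '[2.0,2.0]'

```text
time_s: 15.05
position: [0.5678, 0.0762, -0.0075]
tool_rot: [[0.018, 0.991, -0.135], [0.137, -0.136, -0.981], [-0.99, -0.001, -0.138]]
ft_force: [-0.4, -2.3, -0.4]
grip_width: 0.02
```

Emit:
play_rows --travel '[[0.003,0.02,0.003],[0.003,0.02,0.003]]' --rotation '[[0,0,0],[0,0,0]]' --claw '[2.0,2.0]'

```text
time_s: 15.22
position: [0.5678, 0.0766, -0.0075]
tool_rot: [[0.018, 0.991, -0.135], [0.137, -0.136, -0.981], [-0.99, -0.001, -0.138]]
ft_force: [-0.6, -1.9, -0.1]
grip_width: 0.02
```

Emit:
play_rows --travel '[[0.003,0.02,0.003],[0.003,0.02,0.003]]' --rotation '[[0,0,0],[0,0,0]]' --claw '[2.0,2.0]'

```text
time_s: 15.38
position: [0.5678, 0.0767, -0.0075]
tool_rot: [[0.017, 0.991, -0.135], [0.136, -0.136, -0.981], [-0.991, -0.001, -0.137]]
ft_force: [-0.7, -4.5, -0.6]
grip_width: 0.0197
```

Emit:
play_rows --travel '[[0.003,0.02,0.003],[0.003,0.02,0.003]]' --rotation '[[0,0,0],[0,0,0]]' --claw '[2.0,2.0]'

```text
time_s: 15.55
position: [0.5678, 0.0766, -0.0075]
tool_rot: [[0.017, 0.991, -0.135], [0.135, -0.136, -0.981], [-0.991, -0.001, -0.136]]
ft_force: [-0.8, -5.2, -0.8]
grip_width: 0.0198
```

Contact: the force has risen from 2 N to 5 N. I'll raise the step gradually.

Emit:
play_rows --travel '[[0.005,0.035,0.004],[0.005,0.035,0.004]]' --rotation '[[0,0,0],[0,0,0]]' --claw '[2.0,2.0]'

```text
time_s: 15.72
position: [0.5678, 0.0766, -0.0075]
tool_rot: [[0.017, 0.991, -0.135], [0.134, -0.136, -0.982], [-0.991, -0.001, -0.135]]
ft_force: [-1.4, -6.4, 0.2]
grip_width: 0.0201
```

Emit:
play_rows --travel '[[0.007,0.05,0.006],[0.007,0.05,0.006]]' --rotation '[[0,0,0],[0,0,0]]' --claw '[2.0,2.0]'

```text
time_s: 15.88
position: [0.568, 0.0766, -0.0074]
tool_rot: [[0.017, 0.991, -0.135], [0.132, -0.136, -0.982], [-0.991, -0.001, -0.133]]
ft_force: [0.4, -6.4, -0.1]
grip_width: 0.0201
```

Emit:
play_rows --travel '[[0.011,0.08,0.01],[0.011,0.08,0.01]]' --rotation '[[0.001,0,0],[0.001,0,0]]' --claw '[2.0,2.0]'

```text
time_s: 16.05
position: [0.568, 0.0765, -0.0074]
tool_rot: [[0.016, 0.991, -0.134], [0.131, -0.135, -0.982], [-0.991, -0.002, -0.132]]
ft_force: [-2.2, -8.6, 0.3]
grip_width: 0.0199
```

Emit:
play_rows --travel '[[0.014,0.1,0.01],[0.014,0.1,0.01]]' --rotation '[[0.002,0,0],[0.002,0,0]]' --claw '[2.0,2.0]'

```text
time_s: 16.22
position: [0.5679, 0.0766, -0.0074]
tool_rot: [[0.015, 0.991, -0.134], [0.132, -0.135, -0.982], [-0.991, -0.003, -0.133]]
ft_force: [-1.9, -8.8, 0.6]
grip_width: 0.0199
```

Emit:
play_rows --travel '[[0.018,0.13,0.014],[0.018,0.13,0.014]]' --rotation '[[0.001,0,0],[0.001,0,0]]' --claw '[2.0,2.0]'

```text
time_s: 16.38
position: [0.5679, 0.0765, -0.0074]
tool_rot: [[0.014, 0.991, -0.134], [0.13, -0.135, -0.982], [-0.991, -0.004, -0.13]]
ft_force: [-2.7, -12.3, 0.4]
grip_width: 0.0202
```

Emit:
play_rows --travel '[[0.02,0.15,0.016],[0.02,0.15,0.016]]' --rotation '[[0.001,0,0],[0.001,0,0]]' --claw '[2.0,2.0]'

```text
time_s: 16.55
position: [0.5678, 0.0764, -0.0074]
tool_rot: [[0.012, 0.991, -0.134], [0.127, -0.134, -0.983], [-0.992, -0.005, -0.127]]
ft_force: [-2.9, -12.5, 0.1]
grip_width: 0.0196
```

Emit:
play_rows --travel '[[0.02,0.15,0.016],[0.02,0.15,0.016],[0.02,0.15,0.016],[0.02,0.15,0.016]]' --rotation '[[0.002,0,0],[0.002,0,0],[0.002,0,0],[0.002,0,0]]' --claw '[2.0,2.0,2.0,2.0]'

```text
time_s: 16.88
position: [0.5677, 0.0763, -0.0074]
tool_rot: [[0.01, 0.991, -0.133], [0.125, -0.134, -0.983], [-0.992, -0.007, -0.125]]
ft_force: [-3.5, -12.7, 0.2]
grip_width: 0.0201
```

```bash
python3 rp.py
```

```text
t 16.88 ramp x,y,z 0.0734 0.0016 -0.0074 F lane -13.02 lat 1.82 z 0.23
```

Pressed at about 12–13 N for roughly 0.6 s. Now I'll back off down the slope.

Emit:
play_rows --travel '[[-0.01,-0.1,-0.01],[-0.04,-0.3,-0.03],[-0.1,-0.8,-0.05],[-0.1,-0.8,0],[-0.1,-0.8,0.1],[-0.1,-0.8,0.8],[0,-0.3,2],[0,0,3],[0,0,3],[0,0,3]]' --rotation '[[0,0,0],[0,0,0],[0,0,0],[0,0,0],[0,0,0],[0,0,0],[0,0,0],[0,0,0],[0,0,0],[0,0,0]]' --claw '[2.0,2.0,2.0,2.0,2.0,2.0,2.0,2.0,2.0,2.0]'

```text
time_s: 17.72
position: [0.5581, 0.0331, 0.1111]
tool_rot: [[-0.003, 0.99, -0.138], [0.131, -0.137, -0.982], [-0.991, -0.021, -0.13]]
ft_force: [1.2, -0.0, 0.6]
grip_width: 0.0199
```

Emit:
play_rows --travel '[[-0.5,-3,0.5],[-0.5,-3,0],[-0.5,-3,0],[-0.5,-3,0],[-0.5,-3,0],[-0.5,-3,0],[0,0,0],[0,0,0],[0,0,0]]' --rotation '[[0,0,0],[0,0,0],[0,0,0],[0,0,0],[0,0,0],[0,0,0],[0,0,0],[0,0,0],[0,0,0]]' --claw '[2.0,2.0,2.0,2.0,2.0,2.0,2.0,2.0,2.0]'

```text
time_s: 18.47
position: [0.5271, -0.1602, 0.1314]
tool_rot: [[0.018, 0.99, -0.137], [0.125, -0.138, -0.982], [-0.992, 0.001, -0.126]]
ft_force: [-0.3, 0.8, 0.5]
grip_width: 0.0196
```

```bash
python3 rp.py; python3 see.py top 140 115 130 90 6 c28;python3 see.py side 130 150 160 110 5 c29
```

```text
t 18.47 ramp x,y,z -0.1664 0.0101 0.1314 F lane 0.78 lat 0.38 z 0.5
[ 0.5272 -0.1598  0.1315] [ 1.35  0.04  0.34  0.15 -0.14  0.11] [-0.3 -0.8 -0.3]
[ 0.5273 -0.1592  0.1313] [ 0.95  0.12  0.22  0.02 -0.05  0.04] [0.7 0.  0. ]
```

View pics/c28.png

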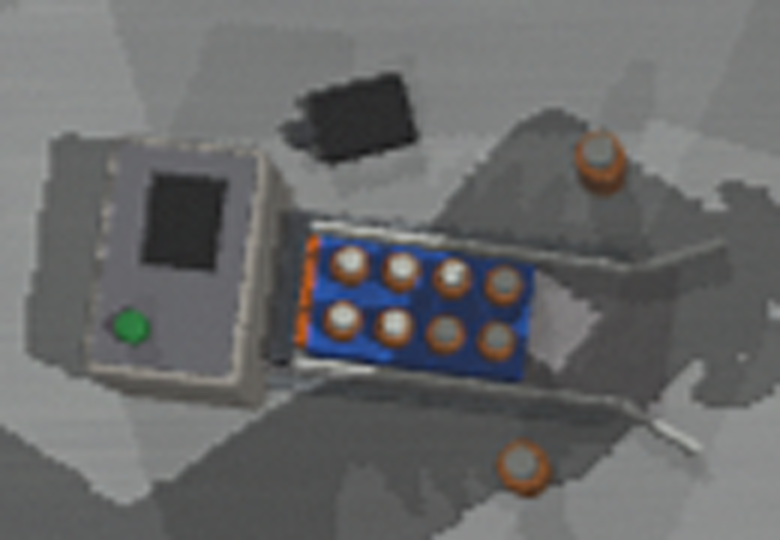

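View pics/c29.png

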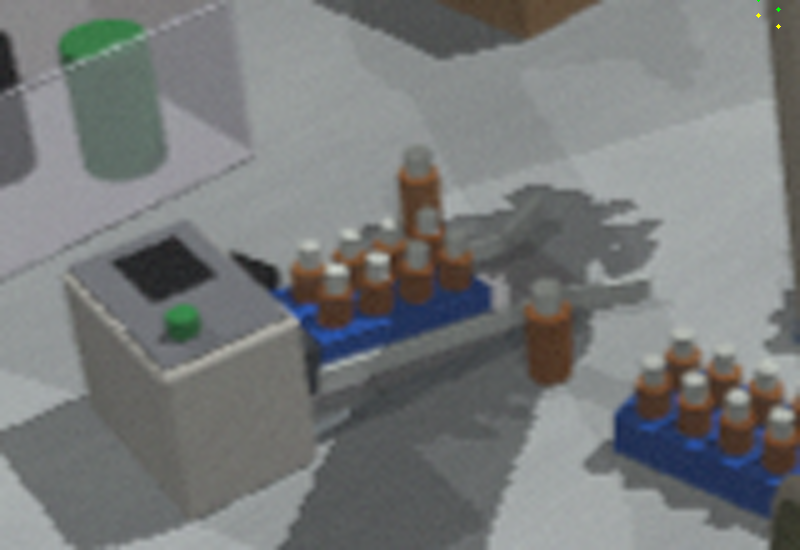

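The cassette sits flush against the orange pad: its nose edge runs (318,237)–(303,355) in the top crop, and its long side is parallel to the rail within about 0.5°. The arm is clear, so I'm handing in.

Emit:
play_rows --travel '[[0,0,0],[0,0,0],[0,0,0],[0,0,0]]' --rotation '[[0,0,0],[0,0,0],[0,0,0],[0,0,0]]' --claw '[2.0,2.0,2.0,2.0]'

```text
time_s: 18.9
position: [0.5277, -0.156, 0.1316]
tool_rot: [[0.017, 0.991, -0.131], [0.126, -0.132, -0.983], [-0.992, 0.0, -0.127]]
ft_force: [-0.1, 0.2, -0.0]
grip_width: 0.0198
```

```bash
python3 -c "
from rig import env
print(env.close_job())"
```

```text
the job is handed in; nothing more can be done
None
```

The cassette is against the orange stop and released. I handed the job in at 18.9 s; no verdict is reported.

**What I did:** I gripped the farthest cassette by its sides and slid it straight with the lane on the bench. Then I let go, went behind it and pushed it up between the rails with two fingertips. I pressed it home and backed off.

**Force:** The press was about 12–13 N at the wrist for roughly 0.6 s. About 2 N of that is sliding friction, so I estimate 10–11 N on the stop itself. The highest wrist reading was 13 N. I could only read the force at the end of each move, and the stop force is worked out from the wrist, not measured.

**Last checks:**
- **Cassette:** In the top view it is flush with the pad and parallel to the rail within about 0.5°. It is flat between the rails, and the arm is clear.
- **Bystanders:** The two bottles and the gauge look unmoved in that last picture, compared by eye. I did not look at the cap pad, tape, screwdriver or tub at the end, but the arm did not go near them.

**What disagreed:**
- **Fingertip height:** The fingertips appeared about 30 mm higher in the side view than the reported tool position. With no contact down to a reported height of -33 mm, I set the heights by the picture.
- **Tool tilt:** During the press the tool's tilt drifted by about 0.7° while the cassette stayed in place.

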